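Open the curing cabinet's paddle latch

ROBOT

A 7-joint arm with a two-finger parallel gripper is mounted at the origin on the work surface. World frame = base frame: x ahead of the robot, y to its left, z up, the work surface at z = 0. Lengths are in m, angles in degrees, forces in N, time in s.
With the tool pointing down it reaches from about 0.4 to 0.875 m from the base axis. Payload 4.4 kg.
Tool frame: the origin (TCP) lies midway between the tips of the shut fingers; the grasp point (between the pads) lies 19 mm behind it; z points along the fingers, y is the direction in which the jaws open and shut (so a half turn about z gives the same grasp; the last joint's range is limited). The gripper opens to 85 mm and grips with 20 to 120 N. Pads are 22 mm wide; open, the fingers measure 114 mm over their backs; the gripper's body (76 mm by 85 mm) begins 54 mm behind the grasp point. The pads swing forward as they close: fully open they stand 13 mm farther back than shut.
Start: joints at [-74.473, 36.005, 2.206, 86.941, -1.547, 57.084, -1.146], TCP at [0.215, 0.614, 0.231] pointing down, gripper open.
Joint ranges: [-175.42, 175.42], [-21.48, 121.26], [-71.46, 75.88], [10.55, 141.38], [-63.04, 243.04], [13.31, 113.54], [-168.57, 168.57]. Speed limits (degrees/s): [147.25, 147.25, 180, 180, 180, 180, 180].

INTERFACE

Orientations are given as a 3x3 rotation matrix whose columns are the frame's x, y, z axes.
In Python, from plant import reach, line_to, set_joints, move_gripper, wait, ik, read_state, capture, get_calibration, MotionError, job_done gives the robot as it stands. Calls block until the motion is done:
- reach(position, orientation): joint-space move of the TCP to a pose.
- line_to(position, ori=None, max_speed=0.15): straight line of the TCP; ori=None keeps the orientation; max_speed is the mean speed in m/s.
- set_joints(angles): joint-space move.
- move_gripper(opening): opening from 0.0 (shut) to 1.0 (fully open); the grip force is fixed at half the most; returns when the fingers have stopped.
- wait(seconds).
- ik(position, orientation): joint angles nearest the present ones, or None.
- read_state(): the state.
- capture(name): name is "scene" or "top" or "wrist"; returns (picture, depth): 400x640x3 uint8, red, green, blue; 400x640 float32, m along the optical axis (not along the pixel's ray), 0 where there is no reading.
- get_calibration(name): a dict with "vertical_fov" (degrees; the focal length in pixels is half the picture's height over the tangent of half this angle, whatever the lens; pixels are square), "cx", "cy" (the principal point, pixels), "R" (3x3) and "t" (3): a world point X has camera coordinates R X + t; the wrist camera has in their place "tool_from_camera" (4x4, takes a point from camera to tool coordinates, whose origin is the TCP and whose axes are the flange's). Camera axes: x right, y down, z forward; pixel columns grow to the right and rows downward; lengths in m; the calibration is good to about 2 mm. A picture is of the moment at which its call begins: read the wrist's pose just before it. get_calibration takes no time and is no camera call.
A pose or a line that the arm cannot do raises MotionError and nothing moves.
- job_done(): hands the job in, once; it reports no verdict.
The state is a dict: "t": time; "joint_positions": joint angles; "dq": joint speeds; "tau": joint torques, N m; "position": TCP position; "eef_rot": TCP orientation; "wrist_force": force on the tool from outside, world axes, zero at the start; "torque": the same for the moment, N m; "finger_gap": opening from 0.0 (shut) to 1.0 (fully open).
Only numpy, scipy, OpenCV 4.12 (cv2) and the standard library are available. Lean on these libraries where they do the work, as an engineer would, in place of code of your own. Each camera call takes 0.05 s, during which the arm holds its last target.

TASK

Open the lacquer-curing cabinet so that the pens inside can be taken out: take the orange bar of the paddle latch and, with the door still shut, lift it gently until you feel it come up against its cushioned stop (it sits at a different height every time, so feel for it and do not force it or tug at a latched door). Keeping it lifted, swing the door wide open, to 70 degrees or more, then let the paddle go back to rest and leave the door standing open. Leave everything else on the bench as it stands.

Things in the scene. Friction and masses are not known exactly. Their poses are not given: they have to be found in the camera images.
- cabinet: lacquer-curing cabinet, fixed to the bench: wooden box 200 deep (x) x 260 wide (y) x 200 mm tall, origin under its centre, front facing -x of its own frame. A teal door, 14 mm thick and 256 mm wide, covers the front; its outer face lies at x = -114 mm. The paddle latch is at the door's upper left as seen from the robot (own +y side)
- hinge (a point): point on the door's upright hinge line, at the door's right edge (x = -107, y = -128 mm in the cabinet's frame), 165 mm above the bench; does not move
- door (a joint): door angle, rad: 0 shut, grows as it swings out towards the robot (anticlockwise seen from above) up to 1.9; the hinge is a little stiff (about 1 N at the latch) and the door stays where it is left
- bar (a point): centre of the paddle's orange grip bar: round, 10 mm thick, 80 mm long, level, parallel to the door; at rest 72 mm in front of the door's face and 136 mm above the bench. Two black arms 8 mm wide carry its ends; behind the bar is an open window 64 mm wide, 45 mm deep, so fingers can straddle the bar from above, one before and one behind it, reaching 30 mm below it
- pivot (a point): middle of the paddle's level turning axis, parallel to the door: 6 mm in front of its outer face (13 mm in front of the hinge line), 193 mm from the hinge line along the door, 165 mm above the bench; swings with the door. The bar is 72 mm from this axis and at rest hangs 0.42 rad below level
- paddle (a joint): paddle angle, rad: 0 at rest, grows as the bar is lifted. A light spring resists with 2 to 3.5 N at the bar and brings it back when let go. A pawl hidden behind the door comes free at an angle that differs each time (0.23 to 0.82) and cannot be seen; 2 to 6 mm of lift later the paddle meets a cushioned stop (about 6 N per mm). The pawl must stay lifted until the door is 0.1 rad open
- keeper: fixed foot of the hidden keeper inside the cabinet that catches the pawl and carries the cushioned stop; origin on the paddle's axis with the door shut; does not show the keeper's setting. It is damaged by more than 30 N from the pawl: pulling the still latched door with 30 N at the bar, or lifting against the stop with 18 N at the bar beyond the spring; pushing the lifted bar at the door adds to it
- pen_stand: loose wooden block 50 x 120 x 25 mm carrying three upright black pen barrels (165-170 mm tall overall), standing to the left of the cabinet's front; bystander, leave alone; origin under its centre
- powder_jar: small amber jar, 40 mm across, 45 mm tall, on the cabinet's roof, right-hand part; bystander; origin under its centre
- lacquer_jar: dark red jar, 60 mm across, 75 mm tall, left of the work area; bystander; origin under its centre
- rinse_cup: white cup, 72 mm across, 80 mm tall, left of the work area; bystander; origin under its centre
- gold_dish: blue saucer, 90 mm across, 18 mm high, left of the work area; bystander; origin under its centre
- brush: brush 170 mm long, lying on the green mat at the right; bystander; origin under its middle
- polish_block: cork block 70 x 40 x 25 mm on the green mat at the right; bystander; origin under its centre

How it is judged:
By the outcome, as a careful person would: the job done as asked, in the order asked, and still so for the second after the job is handed in, with the robot touching nothing.
It also fails if it takes over 70 s, if anything falls off the work surface, if the arm or the gripper's body presses on something with over 40 N, if the wrist force passes 120 N, or if a joint passes its speed limit or range.

## Working session

There is one attempt and no reset: what is moved stays moved. The work goes in short steps, each a Python script; the robot and the scene stay as the last script left them, time stands still between calls to the robot, and variables do not carry over. Pictures are saved under pics/ and viewed, and the job is handed in when it is done.

```bash
ls; mkdir -p pics; python3 - <<'E'
from plant import *
import cv2,numpy as np
s=read_state();print(s)
for n in("scene","top","wrist"):
    p,d=capture(n);cv2.imwrite(f"pics/{n}0.png",p[:,:,::-1]);np.save(f"pics/{n}0.npy",d);c=get_calibration(n);print(n,c, (d>0).mean())
E
```

```text
pics
{'t': 0.0, 'joint_positions': array([-74.47296424,  36.06098143,   2.20179745,  86.99767389,
        -1.54703381,  57.08214417,  -1.1443566 ]), 'dq': array([ 0.05127019, -0.04195867, -0.03466303,  0.04195327, -0.06841224,
       -0.00382292, -0.13380001]), 'tau': array([-1.88420408e-04, -5.63402617e+01,  1.22650132e+00, -1.93443650e+01,
        1.11748188e-02,  1.06459914e-02, -1.32197997e-05]), 'position': array([0.21455912, 0.61289363, 0.23035613]), 'eef_rot': array([[-9.43829894e-01,  3.30431147e-01, -6.22613639e-04],
       [ 3.30431733e-01,  9.43828107e-01, -1.83713804e-03],
       [-1.94073765e-05, -1.93967710e-03, -9.99998119e-01]]), 'wrist_force': array([-0.24327051, -0.21713924, -0.06908142]), 'torque': array([-0.01873573, -0.02574377, -0.02541011]), 'finger_gap': 1.000179110399011}
scene {'vertical_fov': 55.88115178763547, 'cx': 320.338978923936, 'cy': 200.78196199845706, 'R': array([[-0.27138238,  0.96245376, -0.00586236],
       [ 0.820843  ,  0.22826348, -0.52355759],
       [-0.50256181, -0.14689639, -0.85197012]]), 't': array([ 0.15714032, -0.39484877,  1.58447097])} 0.99594921875
top {'vertical_fov': 43.92446462009461, 'cx': 318.69938015780116, 'cy': 201.47731450454677, 'R': array([[ 0.02061195, -0.99976768,  0.00630301],
       [-0.98969599, -0.02129697, -0.141592  ],
       [ 0.14169334, -0.00331958, -0.98990503]]), 't': array([-0.01173722,  0.56939684,  1.85892211])} 0.9959921875
wrist {'vertical_fov': 66.62346970364337, 'cx': 317.45382827729367, 'cy': 202.58091915440397, 'tool_from_camera': array([[-4.52972410e-04, -9.62058657e-01, -2.72842329e-01,
         6.80378504e-02],
       [ 9.99999897e-01, -4.32510604e-04, -1.35139560e-04,
        -6.49743696e-05],
       [ 1.20049832e-05, -2.72842362e-01,  9.62058754e-01,
        -1.42333273e-01],
       [ 0.00000000e+00,  0.00000000e+00,  0.00000000e+00,
         1.00000000e+00]])} 0.99608984375
```

View pics/scene0.png

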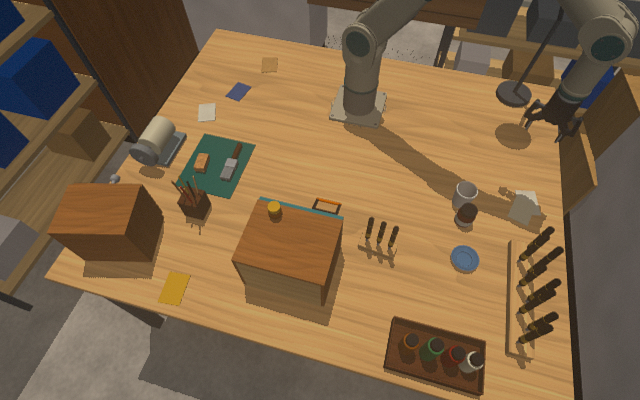

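View pics/top0.png

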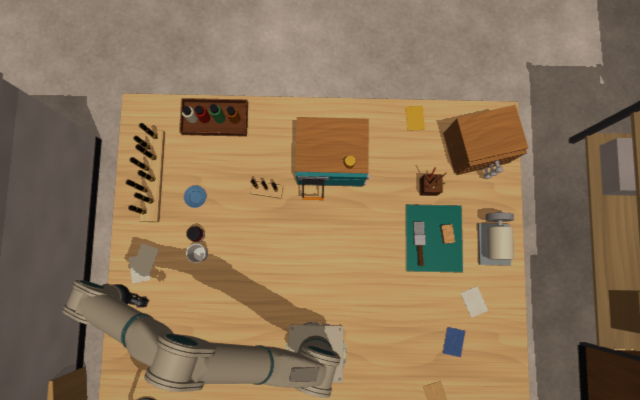

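The pictures show the bar at about (312,198) in top and (325,203) in scene. The cabinet roof spans about (295–369, 118–172) in top, with the pens at about (265,185). Next I'll measure these.

```bash
cat > h.py <<'E'
from plant import *
import cv2,numpy as np
def K(n):
    c=get_calibration(n);f=200/np.tan(np.radians(c["vertical_fov"]/2));return c,f
def ray(n,u,v,st=None):
    c,f=K(n);d=np.array([(u-c["cx"])/f,(v-c["cy"])/f,1.])
    if n=="wrist":
        T=c["tool_from_camera"];R=st["eef_rot"];return R@T[:3,3]+st["position"],R@T[:3,:3]@d
    return -c["R"].T@c["t"],c["R"].T@d
def onz(n,u,v,z,st=None):
    o,d=ray(n,u,v,st);return o+d*(z-o[2])/d[2]
def dep(n,u,v,D,st=None):
    o,d=ray(n,u,v,st);return o+d*D[int(round(v)),int(round(u))]
def two(a,b):
    (o1,d1),(o2,d2)=a,b;d1=d1/np.linalg.norm(d1);d2=d2/np.linalg.norm(d2)
    s=np.linalg.lstsq(np.c_[d1,-d2],o2-o1,rcond=None)[0];p=o1+d1*s[0];q=o2+d2*s[1];return (p+q)/2,np.linalg.norm(p-q)
E
python3 - <<'E'
from h import *
np.set_printoptions(precision=4,suppress=True)
box={"top":(285,110,95,95),"scene":(225,190,130,110)}
for n in box:
    p=cv2.imread(f"pics/{n}0.png");D=np.load(f"pics/{n}0.npy");x,y,w,h=box[n]
    c=p[y:y+h,x:x+w];cv2.imwrite(f"pics/{n}0z.png",cv2.resize(c,None,fx=6,fy=6,interpolation=cv2.INTER_NEAREST)[:600,:800])
    H=cv2.cvtColor(p,cv2.COLOR_BGR2HSV)
    for nm,lo,hi in(("teal",(85,100,30),(100,255,255)),("orange",(8,190,110),(20,255,255))):
        m=cv2.inRange(H,lo,hi);mm=np.zeros_like(m);mm[y:y+h,x:x+w]=m[y:y+h,x:x+w]
        cs,_=cv2.findContours(mm,cv2.RETR_EXTERNAL,cv2.CHAIN_APPROX_NONE)
        for k in cs:
            if len(k)>12:
                r=cv2.minAreaRect(k);print(n,nm,r,cv2.boundingRect(k))
                u,v=r[0];print("  onz .136",onz(n,u,v,.136),"depth",dep(n,u,v,D))
E
```

```text
top teal ((299.11767578125, 180.47059631347656), (5.820854663848877, 3.395498752593994), 75.96376037597656) (297, 178, 5, 6)
  onz .136 [0.6319 0.0738 0.136 ] depth [0.6379 0.075  0.1038]
top teal ((330.88677978515625, 178.349609375), (70.11672973632812, 11.700821876525879), 1.6846843957901) (296, 172, 71, 14)
  onz .136 [ 0.6423 -0.0423  0.136 ] depth [ 0.6368 -0.0415  0.1649]
top orange ((312.5, 198.0), (2.0, 21.0), 90.0) (302, 197, 22, 3)
  onz .136 [0.5681 0.0234 0.136 ] depth [0.5674 0.0233 0.1408]
top orange ((348.83526611328125, 162.1411895751953), (11.497314453125, 6.724843978881836), 49.398704528808594) (345, 156, 10, 12)
  onz .136 [ 0.7044 -0.1072  0.136 ] depth [ 0.6796 -0.1003  0.2454]
scene teal ((337.9729919433594, 217.1621551513672), (6.247161388397217, 1.3151918649673462), 9.462323188781738) (335, 216, 7, 3)
  onz .136 [0.6105 0.0657 0.136 ] depth [0.6446 0.0722 0.1983]
scene teal ((330.0294494628906, 214.8823699951172), (6.305926322937012, 1.697749376296997), 14.03624439239502) (327, 214, 7, 3)
  onz .136 [0.6093 0.0402 0.136 ] depth [0.6446 0.0486 0.2004]
scene tea
[... 226 characters left out ...]
5.1126708984375), (22.791460037231445, 1.4360473155975342), 13.392496109008789) (279, 202, 23, 7)
  onz .136 [ 0.609  -0.0891  0.136 ] depth [ 0.6425 -0.0733  0.197 ]
scene teal ((265.35296630859375, 199.08827209472656), (11.399173736572266, 1.4552137851715088), 14.03624439239502) (260, 197, 12, 4)
  onz .136 [ 0.6088 -0.1707  0.136 ] depth [ 0.6417 -0.1504  0.1959]
scene orange ((273.0, 206.5), (9.0, 12.0), 90.0) (267, 202, 13, 10)
  onz .136 [ 0.6279 -0.1384  0.136 ] depth [ 0.6852 -0.1052  0.2439]
scene orange ((328.4117736816406, 201.3529510498047), (23.768489837646484, 2.425356149673462), 14.03624439239502) (317, 198, 24, 7)
  onz .136 [0.5636 0.0228 0.136 ] depth [0.5658 0.0233 0.1397]
```

```bash
ls pics
```

```text
scene0.npy
scene0.png
scene0z.png
top0.npy
top0.png
top0z.png
wrist0.npy
wrist0.png
```

View pics/top0z.png

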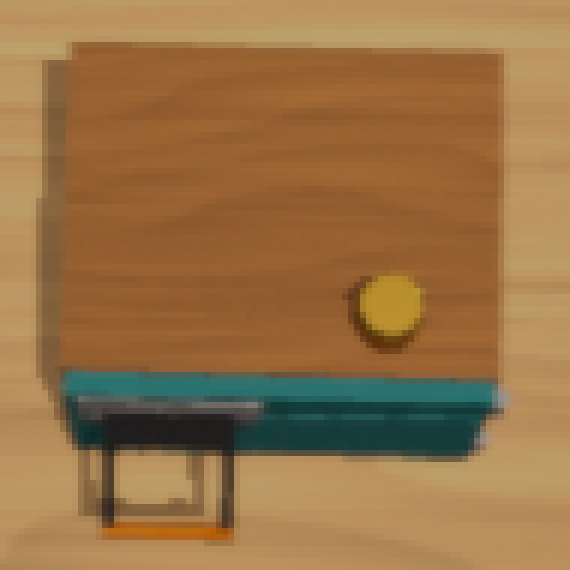

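View pics/scene0z.png

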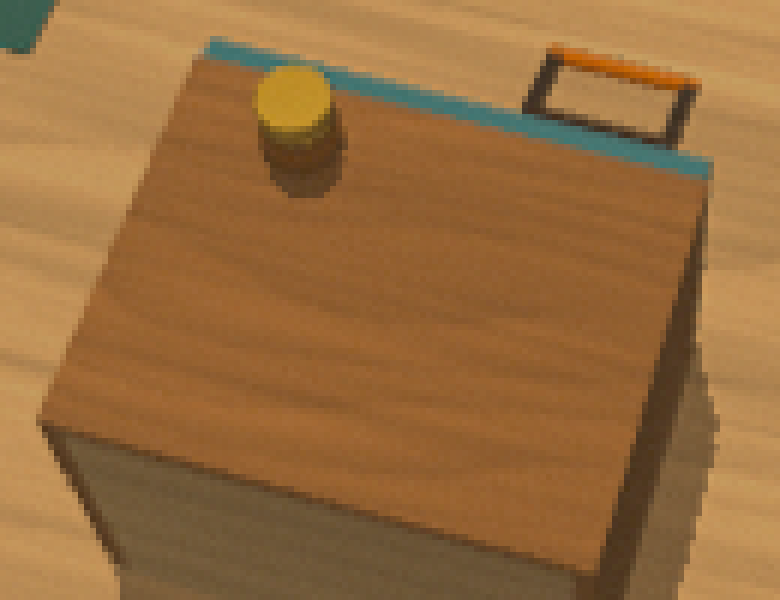

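```bash
python3 - <<'E'
from h import *
np.set_printoptions(precision=4,suppress=True)
# roof quad by colour in each view
for n,box in (("top",(285,105,90,75)),("scene",(225,190,130,110))):
    p=cv2.imread(f"pics/{n}0.png");H=cv2.cvtColor(p,cv2.COLOR_BGR2HSV);x,y,w,h=box
    D=np.load(f"pics/{n}0.npy")
    # roof by height from depth
    vv,uu=np.mgrid[y:y+h,x:x+w]
    c,f=K(n);P=np.stack([(uu-c["cx"])/f,(vv-c["cy"])/f,np.ones_like(uu,float)],-1)*D[y:y+h,x:x+w,None]
    W=(P-c["t"])@c["R"]
    m=((W[...,2]>.188)&(W[...,2]<.212)).astype(np.uint8)
    m=cv2.morphologyEx(m,cv2.MORPH_CLOSE,np.ones((17,17)))
    cs,_=cv2.findContours(m,cv2.RETR_EXTERNAL,cv2.CHAIN_APPROX_NONE);k=max(cs,key=cv2.contourArea)
    pts=np.array([onz(n,a+x,b+y,.2)[:2] for a,b in k[:,0]],np.float32)
    r=cv2.minAreaRect(pts);print(n,r);print(cv2.boxPoints(r))
for n,ends in(("top",((302,198),(323,198))),):
    pass
# bar ends by PCA
p={}
for n,(x,y,w,h) in (("top",(295,190,40,15)),("scene",(310,192,40,20))):
    I=cv2.imread(f"pics/{n}0.png");H=cv2.cvtColor(I,cv2.COLOR_BGR2HSV);m=cv2.inRange(H,(6,190,80),(20,255,255))[y:y+h,x:x+w]
    v,u=np.nonzero(m);p[n]=(u.mean()+x,v.mean()+y);print(n,p[n],len(u),onz(n,*p[n],.138))
    L=cv2.fitLine(np.c_[u,v].astype(np.float32),cv2.DIST_L2,0,.01,.01).ravel();t=(np.c_[u,v]-L[2:])@L[:2]
    for e in(t.min(),t.max()):
        q=L[2:]+e*L[:2]+[x,y];print("  end",onz(n,*q,.138))
print(two(ray("top",*p["top"]),ray("scene",*p["scene"])))
E
```

```text
top ((0.7396363615989685, -0.05165126919746399), (0.22801989316940308, 0.2811580002307892), 0.2759159505367279)
[[ 0.625   0.0884]
 [ 0.6263 -0.1928]
 [ 0.8543 -0.1917]
 [ 0.853   0.0895]]
scene ((0.7343740463256836, -0.052369534969329834), (0.2816820442676544, 0.24718736112117767), 89.55461120605469)
[[ 0.6097 -0.1922]
 [ 0.8569 -0.1942]
 [ 0.8591  0.0875]
 [ 0.6119  0.0894]]
top (np.float64(312.135593220339), np.float64(198.08474576271186)) 59 [0.5675 0.0247 0.138 ]
  end [0.5675 0.0615 0.138 ]
  end [ 0.5675 -0.0149  0.138 ]
scene (np.float64(328.3898305084746), np.float64(201.28813559322035)) 59 [0.5646 0.0229 0.138 ]
  end [ 0.5644 -0.0146  0.138 ]
  end [0.5648 0.0604 0.138 ]
(array([0.567 , 0.0241, 0.1422]), np.float64(0.0011099401518400956))
```

```bash
python3 - <<'E'
from h import *
np.set_printoptions(precision=3,suppress=True)
def R(yaw): # tool x dir at yaw, z down
    a=np.radians(yaw);x=np.array([np.cos(a),np.sin(a),0]);z=np.array([0,0,-1.]);return np.c_[x,np.cross(z,x),z]
hg=np.array([.643,-.170])
for y0 in(90,-90):
  print(y0)
  print(ik([.566,.0235,.30],R(y0)),ik([.566,.0235,.117],R(y0)))
  for th in(0,30,60,82):
    a=np.radians(th);e=np.array([-np.sin(a),np.cos(a)]);nn=np.array([-np.cos(a),-np.sin(a)])
    b=hg+.193*e+.084*nn
    for z in (.15,.17):
      print(th,b,ik([*b,z],R(y0+th)))
E
```

```text
90
[-24.287  27.24   29.203  95.939 -14.838  60.699   9.526] [-16.966  39.264  18.412 106.86  -19.427  36.942  13.229]
0 [0.559 0.023] [-18.459  36.194  20.497 106.646 -18.591  40.435  12.689]
0 [0.559 0.023] [-19.316  34.684  21.755 105.702 -18.014  43.001  12.23 ]
30 [ 0.474 -0.045] [ -6.976  29.83   12.882 119.096 -11.989  32.267  44.426]
30 [ 0.474 -0.045] [ -8.746  28.056  15.293 118.085 -12.383  35.342  44.975]
60 [ 0.434 -0.146] [  6.961  28.599  11.508 121.681 -10.796  30.654  86.413]
60 [ 0.434 -0.146] [  3.988  26.873  15.583 120.673 -12.558  33.949  88.428]
82 [ 0.44  -0.226] [ 19.986  30.558   5.736 116.158  -5.279  33.522 111.334]
82 [ 0.44  -0.226] [ 16.595  28.95   10.57  115.221  -8.574  36.551 114.775]
-90
[  6.034  25.675 -16.829  95.048   8.286  60.5   166.684] [ 11.525  40.053 -26.239 106.004  26.26   40.017 150.155]
0 [0.559 0.023] [ 11.352  36.593 -25.609 105.759  22.349  42.658 153.48 ]
0 [0.559 0.023] [ 11.022  34.82  -24.963 104.801  20.017  44.748 155.601]
30 [ 0.474 -0.045] [-36.82   46.713  65.508 119.834 -56.129  52.923 -88.491]
30 [ 0.474 -0.045] [-37.353  44.022  65.56  118.779 -52.138  53.259 -92.069]
60 [ 0.434 -0.146] [-19.86   39.546  54.896 122.35  -48.83   43.786 -52.671]
60 [ 0.434 -0.146] [-20.396  36.927  54.962 121.269 -44.29   44.785 -56.953]
82 [ 0.44  -0.226] [ -0.412  35.332  36.874 116.71  -33.676  38.744 -39.486]
82 [ 0.44  -0.226] [-10.105  39.436  54.264 115.906 -44.07   47.844 -28.066]
```

```bash
cat >> h.py <<'E'
def Rz(yaw):
    a=np.radians(yaw);x=np.array([np.cos(a),np.sin(a),0]);z=np.array([0,0,-1.]);return np.c_[x,np.cross(z,x),z]
E
python3 - <<'E'
from h import *
np.set_printoptions(precision=3,suppress=True)
line_to([.2146,.6129,.34],max_speed=.2)
reach([.53,.0235,.32],Rz(90))
move_gripper(.4)
s=read_state();p,d=capture("wrist");cv2.imwrite("pics/w1.png",p[:,:,::-1]);np.save("pics/w1.npy",d);import pickle;pickle.dump(s,open("w1.pkl","wb"))
print(s["t"],s["position"],s["wrist_force"],s["finger_gap"],s["joint_positions"])
E
```

```text
3.775 [0.53  0.023 0.32 ] [-1.005  0.146  0.189] 0.4027755770496771 [-28.492  23.329  33.301  99.592 -14.346  61.354   9.594]
```

View pics/w1.png

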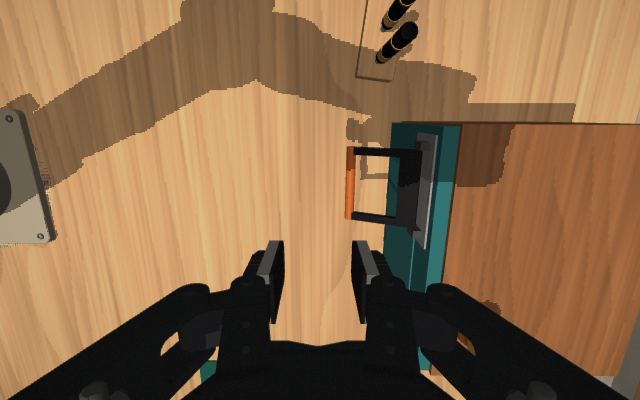

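The wrist view shows the bar upright at column ≈350, rows 147–218. The door's teal top edge runs from (460,125) to (440,230), and the fingers are clear of everything.

```bash
python3 - <<'E'
from h import *
import pickle
np.set_printoptions(precision=4,suppress=True)
s=pickle.load(open("w1.pkl","rb"));I=cv2.imread("pics/w1.png");D=np.load("pics/w1.npy")
H=cv2.cvtColor(I,cv2.COLOR_BGR2HSV);m=cv2.inRange(H,(5,170,80),(20,255,255));m[:, :335]=0;m[:,362:]=0;m[:140]=0;m[225:]=0
v,u=np.nonzero(m);print(len(u),u.min(),u.max(),v.min(),v.max())
L=cv2.fitLine(np.c_[u,v].astype(np.float32),cv2.DIST_L2,0,.01,.01).ravel();t=(np.c_[u,v]-L[2:])@L[:2]
A,B=[L[2:]+e*L[:2] for e in(t.min(),t.max())]
a,b=onz("wrist",*A,.139,s),onz("wrist",*B,.139,s)
print(a,b,(a+b)/2,np.linalg.norm(a-b),"yaw dx/dy",(a-b)[0]/(a-b)[1]); print(dep("wrist",u.mean(),v.mean(),D,s))
# door/roof seam and rear corners by depth of roof
vv,uu=np.mgrid[0:400,0:640];c,f=K("wrist");o,_=ray("wrist",0,0,s);T=c["tool_from_camera"]
P=np.stack([(uu-c["cx"])/f,(vv-c["cy"])/f,np.ones_like(uu,float)],-1)*D[...,None]
W=P@(s["eef_rot"]@T[:3,:3]).T+o
top=(W[...,2]>.19)&(W[...,2]<.21)&(uu>380)&(vv<250)
teal=cv2.inRange(H,(80,80,20),(100,255,255))>0
k=top&teal;print("door top z",W[k][:,2].mean(),"x range",np.percentile(W[k][:,0],[2,50,98]),"y",W[k][:,1].min(),W[k][:,1].max())
for lo,hi in((-.04,-.02),(.06,.08)):
    q=W[k&(W[...,1]>lo)&(W[...,1]<hi)];print(lo,q[:,0].min(),q[:,0].max(),len(q))
E
```

```text
595 345 355 147 219
[ 0.5657 -0.0186  0.139 ] [0.5659 0.0613 0.139 ] [0.5658 0.0214 0.139 ] 0.07981479918604671 yaw dx/dy 0.0017414356033122935
[0.5657 0.0232 0.1404]
door top z 0.19454467744095905 x range [0.6378 0.6442 0.6519] y -0.0315321455650098 0.08422446456754831
-0.04 0.6372024628979329 0.6522681205311703 165
0.06 0.6377264645093441 0.6528887243794275 425
```

```bash
python3 - <<'E'
from h import *
import pickle
np.set_printoptions(precision=4,suppress=True)
line_to([.566,.0225,.25],Rz(90),max_speed=.15)
line_to([.566,.0225,.18],max_speed=.1);print(read_state()["wrist_force"])
line_to([.566,.0225,.117],max_speed=.05)
s=read_state();print(s["t"],s["position"],s["wrist_force"])
p,d=capture("wrist");cv2.imwrite("pics/w2.png",p[:,:,::-1])
p,d=capture("scene");cv2.imwrite("pics/s2.png",cv2.resize(p[150:280,220:420,::-1],None,fx=4,fy=4))
E
```

```text
[ 0.2269 -0.5987  0.4936]
6.7583 [0.5663 0.0225 0.1173] [-1.0464  0.7421  0.416 ]
```

View pics/w2.png

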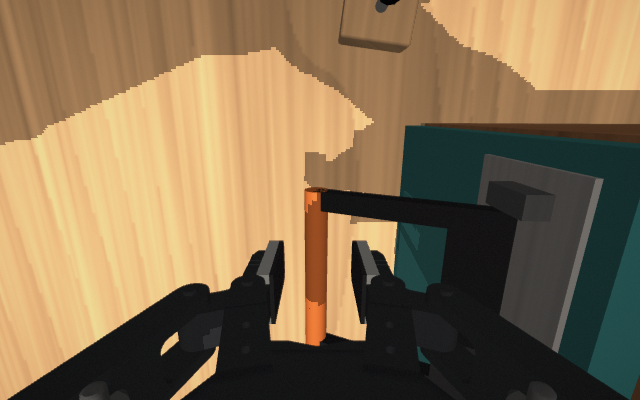

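View pics/s2.png

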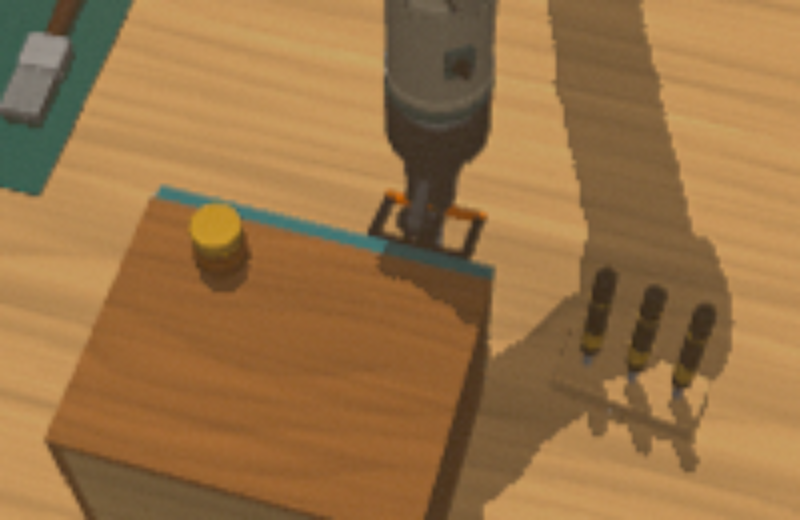

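The bar (column ≈316) sits midway between the pads (columns 280 and 355), inside the window. I'll close the gripper and read the forces.

```bash
python3 - <<'E'
from h import *
np.set_printoptions(precision=4,suppress=True)
def f(n=8):
    F=[]
    for _ in range(n): wait(.02);F.append(read_state()["wrist_force"])
    return np.mean(F,0)
print(f());move_gripper(0.0)
s=read_state();print(s["t"],s["finger_gap"],f())
# stiffness probe: tiny up
p0=read_state()["position"];line_to([.566,.0225,.118],max_speed=.02);print(f(),read_state()["position"]);print(read_state()["t"])
E
```

```text
[-0.2485  0.0315 -0.1026]
7.35 0.09198022718481401 [-2.33    0.1682  3.3139]
[-2.0541  0.1401 -2.8692] [0.5654 0.0225 0.1175]
7.8667
```

```bash
cat >> h.py <<'E'
import json
def f(n=4,dt=.02):
    F=[]
    for _ in range(n): wait(dt);F.append(read_state()["wrist_force"])
    return np.mean(F,0)
PX,PZ=.632,.165
def barp(th): 
    q=-.42+th; return PX-.072*np.cos(q),PZ+.072*np.sin(q)
E
python3 - <<'E'
from h import *
np.set_printoptions(precision=3,suppress=True)
dx=-.0003;th=.03;log=[]
while th<.95:
    th+=1e-3/.072
    x,z=barp(th);line_to([x+dx,.0225,z-.019],max_speed=.03)
    F=f(3);s=read_state();dx+=np.clip(5e-5*F[0],-.0002,.0002)
    log.append(-F[2]);base=np.median(log[-9:-2]) if len(log)>5 else 4
    print(round(th,3),"F",F,"tcp-cmd mm",(s["position"]-[x+dx,.0225,z-.019])*1e3,"dx",round(dx*1e3,2),"gap",round(s["finger_gap"],3),"tq",s["torque"])
    if -F[2]>min(base+4,12) or abs(F[0])>9: print("STOP base",base);break
print(read_state()["t"]);json.dump([th,dx],open("st.json","w"))
E
```

```text
0.044 F [-1.823 -0.149 -3.797] tcp-cmd mm [-0.08   0.009 -0.094] dx -0.39 gap 0.094 tq [ 0.007  0.413 -0.057]
0.058 F [-1.86  -0.615 -4.569] tcp-cmd mm [-0.055  0.017 -0.047] dx -0.48 gap 0.093 tq [-0.04   0.439  0.022]
0.072 F [-0.967  0.005 -5.24 ] tcp-cmd mm [-0.023  0.004 -0.006] dx -0.53 gap 0.094 tq [-0.056  0.402 -0.014]
0.086 F [-1.313  0.062 -5.816] tcp-cmd mm [-0.011  0.012 -0.016] dx -0.6 gap 0.094 tq [-0.023  0.464 -0.002]
0.099 F [-0.526  0.408 -6.131] tcp-cmd mm [0.018 0.025 0.016] dx -0.62 gap 0.094 tq [-0.002  0.452 -0.052]
0.113 F [-0.193 -0.06  -6.784] tcp-cmd mm [-0.044  0.005 -0.002] dx -0.63 gap 0.097 tq [ 0.013  0.411 -0.06 ]
0.127 F [-2.356 -0.275 -1.45 ] tcp-cmd mm [0.278 0.003 0.496] dx -0.75 gap 0.093 tq [ 0.057  0.396 -0.057]
0.141 F [-1.357  0.502 -1.581] tcp-cmd mm [0.378 0.021 0.262] dx -0.82 gap 0.092 tq [ 0.025  0.274 -0.08 ]
0.155 F [-1.089  0.371 -2.024] tcp-cmd mm [0.421 0.017 0.141] dx -0.87 gap 0.091 tq [ 0.044  0.13  -0.081]
0.169 F [ 0.287  0.322 -1.822] tcp-cmd mm [ 0.372 -0.013  0.11 ] dx -0.86 gap 0.09 tq [ 0.056 -0.032 -0.034]
0.183 F [ 0.008 -0.205 -2.604] tcp-cmd mm [ 0.056 -0.121  0.032] dx -0.86 gap 0.092 tq [-0.002 -0.    -0.008]
0.197 F [ 0.036 -0.827 -3.287] tcp-cmd mm [-0.097 -0.143 -0.024] dx -0.86 gap 0.094 tq [-0.145 -0.002 -0.044]
0.211 F [ 0.356 -0.487 -4.723] tcp-cmd mm [-0.203 -0.134 -0.048] dx -0.84 gap 0.093 tq [-0.149  0.147 -0.079]
0.224 F [-0.01  -1.251 -5.13 ] tcp-cmd mm [-0.236 -0.153 -0.078] dx -0.84 gap 0.094 tq [-0.228  0.2   -0.02 ]
0.238 F [ 0.155 -1.855 -6.162] tcp-cmd mm [-0.246 -0.11  -0.073] dx -0.83 gap 0.092 tq [-0.302  0.251 -0.059]
STOP base 2.024474464870456
12.3667
```

```bash
python3 - <<'E'
from h import *
p,d=capture("wrist");cv2.imwrite("pics/w3.png",p[:,:,::-1])
E
```

```text
(no output)
```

View pics/w3.png

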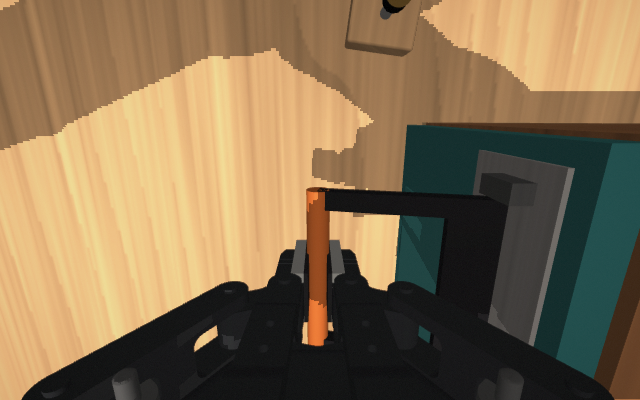

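The bar is held between the pads, with its end at (317,188) as before the lift, and the arm is tilting up. The force rise so far was friction of the bar turning in the pads, since the pitch torque grew with it. I'll go on lifting and judge by the torque-corrected force.

```bash
cat > lift.py <<'E'
from h import *
np.set_printoptions(precision=2,suppress=True)
th,dx=json.load(open("st.json"));hist=[]
while th<.93:
    th+=.8e-3/.072
    x,z=barp(th);c=np.array([x+dx,.0225,z-.019]);line_to(c,max_speed=.03)
    F=f(3);s=read_state();dx+=np.clip(5e-5*F[0],-.0002,.0002)
    E=-F[2]-s["torque"][1]/.072;hist.append((-F[2],E))
    h=np.array(hist)
    print(round(th,3),"F",F,"E",round(E,2),"err",(s["position"]-c)*1e3,"dx",round(dx*1e3,2),"tq",s["torque"][1].round(2))
    if -F[2]>11 or abs(F[0])>9 or E>8: print("STOP guard");break
    if len(h)>3 and (h[-1]-h[-3]>3.5).all() and E>5: print("STOP rise");break
print(read_state()["t"]);json.dump([th,dx],open("st.json","w"))
E
python3 lift.py
```

```text
0.249 F [-0.01 -1.93 -6.98] E 2.52 err [-0.19 -0.1  -0.08] dx -0.83 tq 0.32
0.261 F [ 0.24 -1.38 -6.87] E 1.69 err [-0.14 -0.02 -0.09] dx -0.82 tq 0.37
0.272 F [-1.88 -0.65 -1.91] E -1.35 err [0.3  0.11 0.58] dx -0.91 tq 0.23
0.283 F [-0.99 -1.1  -1.29] E 0.09 err [0.42 0.12 0.32] dx -0.96 tq 0.09
0.294 F [ 0.03 -1.12 -1.96] E 2.07 err [0.41 0.07 0.16] dx -0.96 tq -0.01
0.305 F [ 0.99 -0.91 -1.9 ] E 5.39 err [0.37 0.07 0.11] dx -0.91 tq -0.25
0.316 F [ 0.72 -0.84 -2.41] E 5.27 err [ 0.06 -0.04  0.04] dx -0.88 tq -0.21
0.327 F [ 1.12 -1.23 -3.63] E 4.56 err [-0.13 -0.06 -0.03] dx -0.82 tq -0.07
0.338 F [ 0.5  -1.11 -3.72] E 3.42 err [-0.24 -0.1  -0.07] dx -0.8 tq 0.02
0.349 F [-0.07 -1.12 -4.44] E 2.97 err [-0.31 -0.06 -0.07] dx -0.8 tq 0.11
0.361 F [-0.19 -1.7  -4.66] E 3.07 err [-0.23 -0.04 -0.09] dx -0.81 tq 0.11
0.372 F [ 0.45 -1.23 -5.57] E 2.27 err [-0.2   0.   -0.07] dx -0.79 tq 0.24
0.383 F [-0.89 -1.62 -6.14] E 1.6 err [-0.24  0.01 -0.1 ] dx -0.83 tq 0.33
0.394 F [-0.01 -1.93 -8.41] E 5.09 err [-0.23  0.02 -0.2 ] dx -0.83 tq 0.24
0.405 F [ -0.28  -1.67 -10.9 ] E 7.1 err [-0.29 -0.01 -0.28] dx -0.85 tq 0.27
STOP rise
16.9167
```

```bash
python3 - <<'E'
from h import *
np.set_printoptions(precision=2,suppress=True)
th,dx=json.load(open("st.json"))
print(f(6),read_state()["torque"])
th+=.4e-3/.072
x,z=barp(th);c=np.array([x+dx,.0225,z-.019]);line_to(c,max_speed=.02)
print(th,f(6),read_state()["torque"],read_state()["position"]*1e3,c*1e3)
json.dump([th,dx],open("st.json","w"))
p,d=capture("scene");cv2.imwrite("pics/s4.png",cv2.resize(p[150:280,220:420,::-1],None,fx=4,fy=4))
E
```

```text
[  0.38  -2.46 -11.25] [-0.31  0.29 -0.03]
0.41055555555555584 [  0.47  -1.65 -13.34] [-0.43  0.29  0.02] [558.9   22.5  145.11] [559.16  22.5  145.32]
```

View pics/s4.png

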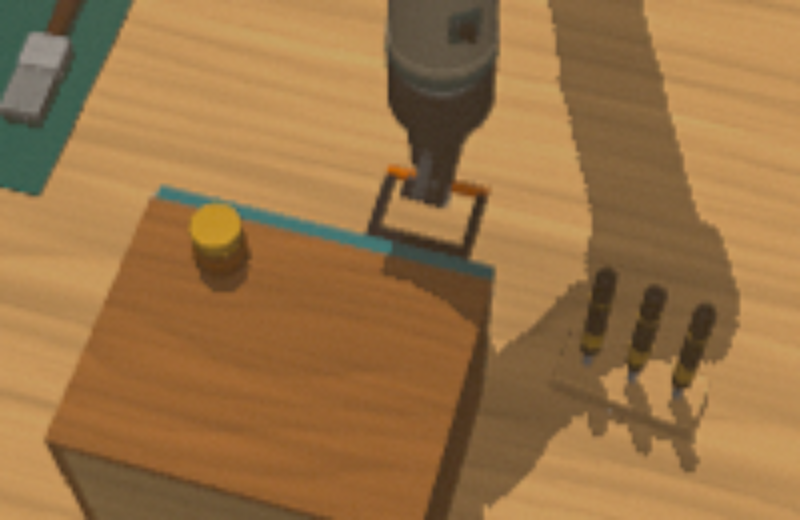

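The force rose 5.2 N/mm over that step, so the cushioned stop is confirmed at about 0.39–0.41 rad. The scene view shows the paddle raised and the door shut. Next I'll ease off slightly and swing the door, watching the forces.

```bash
cat > swing.py <<'E'
from h import *
import sys
np.set_printoptions(precision=2,suppress=True)
H=np.array([.645,-.1705])
def pose(st):
    a=np.radians(st["a"]);R=np.array([[np.cos(a),-np.sin(a)],[np.sin(a),np.cos(a)]])
    x,z=barp(st["th"]);p=np.array([x+st["dx"],.0225])-H
    r=p/np.linalg.norm(p);p=p+r*st["dr"]
    return np.array([*(H+R@p),z-.019]),Rz(90+st["a"]),R@r,R@np.array([-r[1],r[0]])
def go(st,amax,steps,lim=9,speed=.05):
    for da in steps:
        st["a"]+=da;c,O,r,t=pose(st);line_to(c,O,max_speed=speed)
        F=f(2);s=read_state();Fr,Ft=F[:2]@r,F[:2]@t
        st["dr"]+=np.clip(6e-5*Fr,-.0004,.0004)
        e=s["position"]-c
        print(round(st["a"],1),"Fr %.1f Ft %.1f Fz %.1f"%(Fr,Ft,F[2]),"err",e*1e3,"dr",round(st["dr"]*1e3,2),"tq",s["torque"],"t",round(s["t"],1))
        json.dump(st,open("sw.json","w"))
        if abs(Fr)>12 or abs(Ft)>lim or abs(F[2])>16: print("GUARD");return False
        if st["a"]>=amax:break
    return True
E
python3 - <<'E'
from swing import *
th,dx=json.load(open("st.json"));st=dict(th=.400,dx=dx,a=0.,dr=0.)
c,O,r,t=pose(st);line_to(c,O,max_speed=.02);print(f(6))
go(st,4,[.15]*4+[.3]*4+[.5]*4)
E
```

```text
[ -0.56  -2.14 -11.4 ]
0.1 Fr -1.3 Ft 0.7 Fz -11.7 err [0.29 0.21 0.12] dr -0.08 tq [-0.23  0.24 -0.02] t 18.1
0.3 Fr -0.4 Ft -1.9 Fz -12.2 err [0.66 0.41 0.19] dr -0.1 tq [ 0.01 -0.11 -0.04] t 18.3
0.4 Fr -0.0 Ft -4.2 Fz -11.5 err [0.87 0.5  0.22] dr -0.1 tq [ 0.31 -0.47 -0.05] t 18.6
0.6 Fr 0.1 Ft -3.9 Fz -11.4 err [0.34 0.28 0.19] dr -0.09 tq [ 0.31 -0.48 -0.07] t 18.9
0.9 Fr 0.0 Ft -4.0 Fz -10.1 err [-0.14  0.07  0.05] dr -0.09 tq [ 0.39 -0.39 -0.01] t 19.2
1.2 Fr 0.9 Ft -2.9 Fz -10.3 err [-0.38 -0.06 -0.03] dr -0.04 tq [ 0.36 -0.23 -0.04] t 19.5
1.5 Fr 0.7 Ft -2.9 Fz -9.9 err [-0.32 -0.07 -0.05] dr 0.0 tq [ 0.33 -0.17  0.  ] t 19.8
1.8 Fr 0.8 Ft -2.0 Fz -10.5 err [-0.24 -0.04 -0.05] dr 0.05 tq [ 0.32 -0.19 -0.03] t 20.0
2.3 Fr -0.1 Ft -3.1 Fz -10.3 err [-0.18 -0.07 -0.  ] dr 0.05 tq [ 0.32 -0.2   0.01] t 20.3
2.8 Fr 0.5 Ft -2.3 Fz -10.4 err [-0.22 -0.04 -0.03] dr 0.08 tq [ 0.35 -0.23  0.  ] t 20.6
3.3 Fr 0.8 Ft -3.1 Fz -10.5 err [-0.19 -0.08  0.  ] dr 0.13 tq [ 0.33 -0.27 -0.05] t 20.9
3.8 Fr 0.9 Ft -0.1 Fz -9.5 err [-1.08 -0.51 -0.11] dr 0.18 tq [0.1  0.28 0.08] t 21.2
```

The door moves with about 2–4 N, so it is unlatched. I'll go on.

```bash
python3 - <<'E'
from swing import *
st=json.load(open("sw.json"))
if go(st,12,[1]*3+[1.5]*4): go(st,80.,[2]*40,speed=.06)
p,d=capture("top");cv2.imwrite("pics/t5.png",cv2.resize(p[90:330,200:480,::-1],None,fx=2.5,fy=2.5))
E
```

```text
4.8 Fr 0.5 Ft 1.2 Fz -7.5 err [-0.73 -0.41  0.06] dr 0.21 tq [ 0.03  0.52 -0.01] t 21.4
5.8 Fr 1.2 Ft 0.7 Fz -7.0 err [-0.28 -0.15  0.07] dr 0.28 tq [-0.    0.5   0.04] t 21.7
6.8 Fr 0.8 Ft 0.6 Fz -6.9 err [-0.17 -0.16  0.02] dr 0.33 tq [-0.06  0.49 -0.06] t 22.0
8.3 Fr 1.0 Ft 1.2 Fz -6.6 err [-0.19 -0.17 -0.04] dr 0.39 tq [-0.03  0.51 -0.06] t 22.3
9.8 Fr 0.2 Ft 1.1 Fz -6.7 err [-0.08 -0.13 -0.01] dr 0.4 tq [-0.04  0.51 -0.06] t 22.6
11.3 Fr 0.7 Ft 0.8 Fz -6.1 err [-0.07 -0.06  0.  ] dr 0.44 tq [-0.01  0.53 -0.04] t 22.9
12.8 Fr 0.7 Ft 0.9 Fz -7.9 err [-0.06 -0.1   0.02] dr 0.48 tq [-0.07  0.49 -0.03] t 23.2
14.8 Fr 1.1 Ft 0.8 Fz -7.0 err [-0.03 -0.06  0.  ] dr 0.55 tq [-0.1   0.52 -0.04] t 23.5
16.8 Fr 0.6 Ft 0.9 Fz -6.8 err [0.04 0.   0.02] dr 0.58 tq [-0.06  0.52 -0.05] t 23.8
18.8 Fr 1.4 Ft 0.9 Fz -6.8 err [-0.01  0.   -0.02] dr 0.67 tq [-0.07  0.58 -0.08] t 24.1
20.8 Fr 1.0 Ft 0.5 Fz -6.6 err [0.03 0.01 0.  ] dr 0.72 tq [-0.11  0.55 -0.14] t 24.4
22.8 Fr 0.8 Ft 0.2 Fz -7.3 err [0.06 0.02 0.01] dr 0.77 tq [-0.09  0.6  -0.06] t 24.7
24.8 Fr 1.7 Ft 0.8 Fz -7.2 err [0.02 0.01 0.  ]
[... 1773 characters left out ...]
 31.2
66.8 Fr 0.6 Ft 0.4 Fz -6.9 err [0.08 0.03 0.01] dr 1.84 tq [-0.43  0.22 -0.03] t 31.5
68.8 Fr 0.0 Ft 0.4 Fz -6.9 err [0.08 0.02 0.02] dr 1.84 tq [-0.34  0.19 -0.02] t 31.8
70.8 Fr 0.4 Ft 0.5 Fz -7.1 err [0.04 0.07 0.01] dr 1.86 tq [-0.4   0.21  0.04] t 32.1
72.8 Fr 0.4 Ft 0.6 Fz -7.1 err [ 0.03  0.05 -0.02] dr 1.88 tq [-0.42  0.2   0.  ] t 32.4
74.8 Fr 0.2 Ft 0.6 Fz -7.4 err [0.07 0.05 0.01] dr 1.89 tq [-0.43  0.13 -0.02] t 32.7
76.8 Fr 0.7 Ft 0.5 Fz -7.5 err [ 0.02  0.07 -0.01] dr 1.94 tq [-0.38  0.18 -0.06] t 33.0
78.8 Fr 0.1 Ft 0.4 Fz -6.6 err [0.05 0.06 0.01] dr 1.94 tq [-0.45  0.1   0.05] t 33.4
80.8 Fr -0.4 Ft 0.7 Fz -7.5 err [0.05 0.03 0.01] dr 1.92 tq [-0.48  0.06  0.01] t 33.7
```

View pics/t5.png

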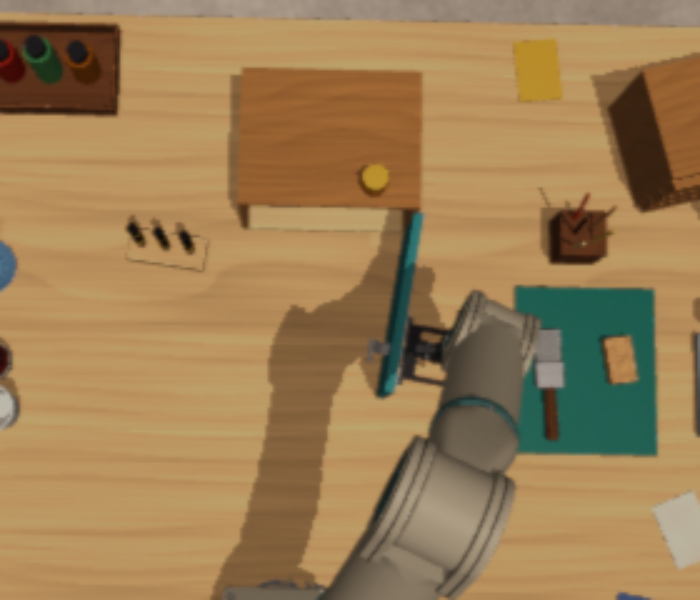

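The door stands at about 81° (teal edge from (417,215) to (385,392)), with everything else in place. I'll lower the paddle, release it and retreat.

```bash
python3 - <<'E'
from swing import *
st=json.load(open("sw.json"))
for th in np.linspace(.4,.01,9)[1:]:
    st["th"]=th;c,O,r,t=pose(st);line_to(c,O,max_speed=.04)
    F=f(2);print(round(th,2),F,F[:2]@r,F[:2]@t)
    if np.linalg.norm(F)>15: print("guard");break
json.dump(st,open("sw.json","w"))
move_gripper(.4);print(f(6),read_state()["finger_gap"],read_state()["t"])
s=read_state();p,d=capture("wrist");cv2.imwrite("pics/w6.png",p[:,:,::-1])
E
```

```text
0.35 [-0.2   0.79 -5.2 ] -0.007008161148460987 -0.8188011273629874
0.3 [-1.08  0.96 -3.39] 0.7982031811880218 -1.2013533566086472
0.25 [-0.42  0.33 -0.44] 0.321622575304341 -0.42280602647972315
0.2 [-0.66  0.17  2.31] 0.5966767197361358 -0.3259264487671496
0.16 [ 0.98 -0.12 -3.27] -0.9243359968252699 0.35890484118486404
0.11 [ 1.61  0.54 -0.88] -1.6891130970090917 -0.1335291134368207
0.06 [1.33 0.06 1.97] -1.3102168653375628 0.2579169138061817
0.01 [ 1.69  0.91 -0.51] -1.853217050330768 -0.4942814478160222
[-0.06  0.25  0.11] 0.39743108920947123 36.4583
```

View pics/w6.png

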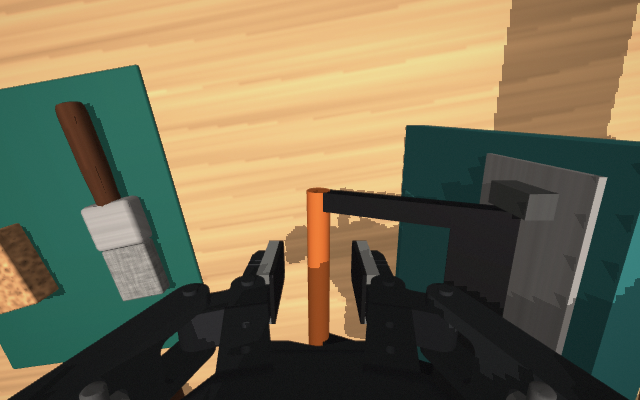

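The bar (column ≈317) is free between the open pads (280 and 355) and back at its rest look, and the forces are near zero. I'll withdraw straight up and check.

```bash
python3 - <<'E'
from swing import *
np.set_printoptions(precision=4,suppress=True)
c=read_state()["position"]
line_to([c[0],c[1],.2],max_speed=.06);print(f(4))
line_to([c[0],c[1],.33],max_speed=.15)
s=read_state();p,d=capture("wrist");cv2.imwrite("pics/w7.png",p[:,:,::-1])
H_=cv2.cvtColor(cv2.cvtColor(p,cv2.COLOR_RGB2BGR),cv2.COLOR_BGR2HSV);m=cv2.inRange(H_,(5,170,80),(20,255,255))
cs,_=cv2.findContours(m,cv2.RETR_EXTERNAL,cv2.CHAIN_APPROX_NONE)
for k in cs:
    if cv2.contourArea(k)>100:
        r=cv2.minAreaRect(k);b=cv2.boxPoints(r)
        mid=[(b[0]+b[1])/2,(b[1]+b[2])/2,(b[2]+b[3])/2,(b[3]+b[0])/2]
        A,B=(mid[0],mid[2]) if np.linalg.norm(mid[0]-mid[2])>np.linalg.norm(mid[1]-mid[3]) else (mid[1],mid[3])
        a,bb=onz("wrist",*A,.139,s),onz("wrist",*B,.139,s);u,v=r[0]
        print(r,a,bb,np.linalg.norm(a-bb),"depth pt",dep("wrist",u,v,d,s),"angle from +y",np.degrees(np.arctan2(-(a-bb)[0],(a-bb)[1])))
# back away over the bench at height
q=np.array([.45,-.10,.36])
print(s["t"],s["wrist_force"])
E
```

```text
[-0.038   0.7142  0.1022]
((317.4483337402344, 180.98605346679688), (70.06595611572266, 7.896204948425293), 89.157470703125) [ 0.402  -0.2135  0.139 ] [ 0.4806 -0.2251  0.139 ] 0.0795313880241027 depth pt [ 0.4398 -0.219   0.1401] angle from +y 81.60320307193327
39.1167 [ 0.665  -0.2006 -0.9301]
```

View pics/w7.png

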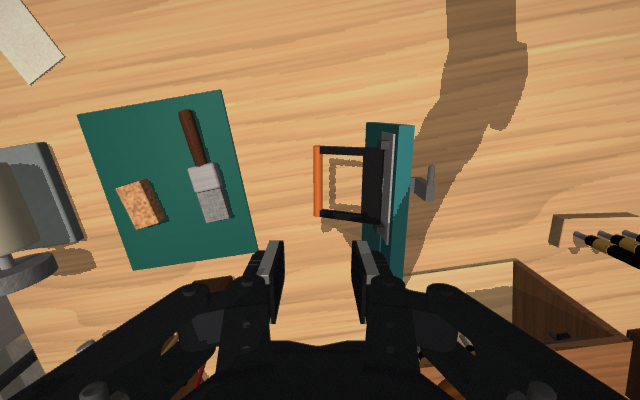

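The wrist view shows the door open at 81.6°. The bar (column 317, rows 146–216) has its top at z = 0.140, the same as at rest. One last look for the bystanders, then I'll hand in.

```bash
python3 - <<'E'
from h import *
wait(.5)
p,d=capture("top");cv2.imwrite("pics/t8.png",p[:,:,::-1]);a=cv2.imread("pics/top0.png");b=p[:,:,::-1]
for n,(x0,y0,x1,y1) in dict(pens=(245,172,290,200),dish=(180,182,210,210),jar=(340,150,360,172),cups=(183,222,212,264),mat=(404,203,464,273)).items():
    print(n,cv2.absdiff(a[y0:y1,x0:x1],b[y0:y1,x0:x1].copy()).mean().round(1))
p,d=capture("scene");cv2.imwrite("pics/s8.png",p[:,:,::-1])
s=read_state();print(s["t"],s["wrist_force"])
job_done()
E
```

```text
pens 0.4
dish 0.4
jar 0.5
cups 9.4
mat 10.5
39.7667 [0.86748931 0.59857262 0.11263422]
the job is handed in; nothing more can be done
```

View pics/t8.png

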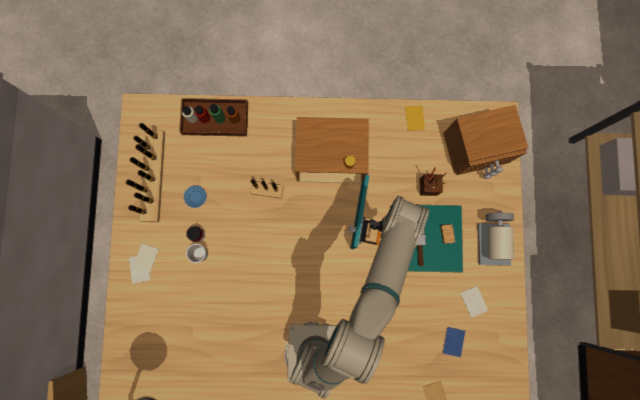

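View pics/s8.png

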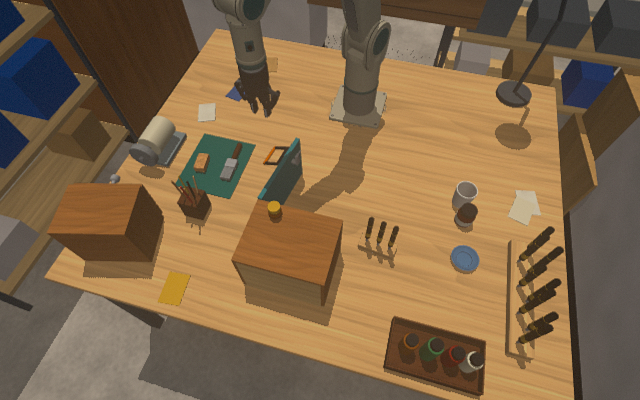

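The cabinet door is standing open at about 81.6°, with the paddle back at rest and the gripper clear above it. I handed the job in at about 40 s.

**What I did**
- I gripped the orange bar and lifted it in small steps with the door shut. At about 0.39–0.41 rad it met the cushioned stop, where the force rose about 5 N per mm.
- The downward force on the gripper peaked at about 13 N. Part of that was the spring and the bar's friction in the pads, so I put the load on the stop at about 7 N.
- I eased off slightly, then swung the door with 4 N or less sideways and the bar still lifted. I then lowered the paddle to rest, let go and withdrew straight up.

**False alarm:** my first lift run halted early, at 0.24 rad. The cause was the bar's friction turning in the pads, not the stop. I separated the two by the wrist torque and carried on.

**Last checks**
- **Paddle:** the top of the bar was at z = 0.140 m, the same as before the job.
- **Robot:** wrist force was about 1 N, with the gripper clear of everything.
- **Bench:** before-and-after pictures of the pens, saucer and roof jar match. The pixel comparison around the cups and the mat did differ. I put this down to shadow and the arm blocking the view, because both final pictures show those things where they were.

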